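# Tip the face-down clipboard up to lean against its reading stand

### The job

The clipboard with the work list lies face down in front of the grey reading stand, one end propped on a specimen cup. Tip it up by that raised end so that it leans back against the stand's upright panel, squarely and with the sheet facing out, its lower edge on the base in front of the low rib. Leave the cup and the two bottles standing where they are.

Things in the scene. Friction and masses are not known exactly. Their poses are not given: they have to be found in the camera images.
- stand: fixed grey reading stand. Origin on the bench, below the front face of its rib; x points from the rib to the panel, y along the rib. Base plate x -80 to 90, y -130 to 130, top at z 6 mm. Rib x 0 to 8, y -120 to 120, top at z 16. Upright panel: front face at x 74, width 260, rounded top at z 224. The rib stops the clipboard sliding towards the panel; only friction stops it sliding away, so a push higher than the panel's top levers the foot out once the board leans
- clipboard: loose clipboard, stiff board 310 x 228 x 3 mm, 0.24 to 0.48 kg, with a flat steel clip (100 mm wide, 26 long, 9 high) on its face at the middle of one end. Origin at the board's centre on its bare back face; x towards the clip end, z out of the face with the sheet. It starts face down, pitched about 20 degrees: clip end raised, other end on the stand's base at the rib
- board_mid (a point): centre of the clipboard, in mid-thickness; axes as clipboard
- board_top (a point): middle of the clipboard's clip-end edge, mid-thickness: the end to be raised; starts about 110 mm above the bench, overhanging the cup by about 60 mm; axes as clipboard
- board_foot (a point): middle of the clipboard's other end edge, mid-thickness: the lower edge, which starts on the stand's base just in front of the rib; axes as clipboard
- cup_mid (a point): loose specimen cup with screw lid, 65 mm wide, 67 mm tall, on the bench under the clipboard, propping it; point at its centre, half-way up; z is its axis
- flask_a_mid (a point): loose culture bottle beside the clipboard, 34 mm wide, 117 mm tall; point on its axis half-way up; to be left alone
- flask_b_mid (a point): second such culture bottle; point on its axis half-way up; to be left alone

How it is judged:
By the outcome, as a careful person would: the job done as asked, in the order asked, and still so for the second after the job is handed in, with the robot touching nothing.
It also fails if it takes over 48 s, if anything falls off the work surface, if the arm or the gripper's body presses on something with over 40 N, if the wrist force passes 120 N, or if a joint passes its speed limit or range.

### The arm

A 6-joint arm with a two-finger parallel gripper is mounted at the origin on a cart in front of the work surface, level with it; the furniture and walls round the work are solid. World frame = base frame: x ahead of the robot, y to its left, z up, the work surface at z = 0. Lengths are in m, angles in rad, forces in N, time in s.
With the tool pointing down it reaches from about 0.35 to 0.85 m from the base axis. Payload 8.1 kg.
Tool frame: the origin (TCP) lies between the finger pads; the fingertips stand 14 mm ahead of it and the grasp point (between the pads) lies 5 mm behind it; z points along the fingers, y is the line along which they close (so a half turn about z gives the same grasp; the last joint's range is limited). The gripper opens to 93 mm and grips with 3 to 60 N. Pads are 15 mm wide; open, the fingers measure 128 mm over their backs; the gripper's body (75 mm by 188 mm) begins 65 mm behind the grasp point.
Start: joints at [-1.348, 0.13, 1.488, -0, 1.523, -0.085], TCP at [0.182, -0.572, 0.233] pointing down, gripper open.
Joint ranges: [-2.96, 2.96], [-0.89, 2.26], [0.02, 2.5], [-1.34, 4.48], [0, 2.73], [-2.66, 2.66]. Speed limits (rad/s): [2.39, 2.39, 2.79, 3.14, 3.14, 3.14].

### API

Orientations are given as a rotation vector (axis times angle).
In Python, from plant import robot gives the robot as it stands.
- The arm moves only by the tool arm_command, never from a script. Its argument "targets" is a list of rows, each an object of numbers: "x", "y", "z": the shift along the world's x, y, z in units of 500 mm (1.0 is 500 mm); "rx", "ry", "rz": the turn, a rotation vector about the world's x, y, z in units of 2 rad (1.0 is 2 rad); "claw": the closure in counts, from 0 (fully open) to 255 (shut). In form: [{"x": .., "y": .., "z": .., "rx": .., "ry": .., "rz": .., "claw": ..}, ...]. A call has 1 to 10 rows; each row is the pose to reach, as a shift and turn from the pose commanded when the call began; what a row does not reach only later rows make up. A row lasts 1/12 s, in which the tool goes at most 41.7 mm and 7.16 degrees, less where a joint would pass 70% of its speed; a pose out of reach is approached as far as the arm can. A call with a number of a shift or a turn outside -1 to 1 is refused whole. A call with a gripper value outside its range is refused whole. The fingers move at their own pace and stop on an object; "squeeze" is the grip in N (left out, the last holds). Time passes only in rows, so rows that repeat a pose let the fingers close. It gives the time, the measured TCP pose, the force, the opening and the grip force at its end, in the units of the state.
- robot.read_state(): the state, without advancing time (a new reading comes with each control period).
- robot.read_camera(name): name is "scene" or "side" or "wrist"; returns (picture, depth): 400x640x3 uint8, red, green, blue; 400x640 float32, m along the optical axis (not along the pixel's ray), 0 where there is no reading.
- robot.get_calibration(name): a dict with "intrinsics" (3x3 intrinsics, pixels), "origin" and "orientation" of the camera in the world. Camera axes: x right, y up, looking along -z (the intrinsics and any distortion apply to the point x, -y, -z); pixel columns grow to the right and rows downward; lengths in m; the calibration is good to about 2 mm. The wrist camera is an equidistant fisheye: a pixel r from the principal point sees the ray r / f radians off the axis. A picture is of the moment at which its call begins: read the wrist's pose just before it. get_calibration takes no time and is no camera call; for the wrist camera it gives the pose at the moment of the call.
- robot.close_job(): hands the job in; it is judged then, once.
The state is a dict: "t": time; "q": joint angles; "dq": joint speeds; "joint_torque": joint torques, N m; "tool_pos": TCP position; "orientation": TCP orientation; "force": force on the tool from outside, world axes, zero at the start; "wrist_torque": the same for the moment, N m; "opening": finger opening in m; "gripper_force": force on a finger pad.
Only numpy, scipy, OpenCV 4.12 (cv2) and the standard library are available. Lean on these libraries where they do the work, as an engineer would, in place of code of your own. Each camera call takes 0.05 s, during which the arm holds its last target. There are 200 camera calls.

## Working session

There is one attempt and no reset: what is moved stays moved. The work goes in short steps, Python scripts to look and compute and a tool call to move; the robot and the scene stay as the last step left them, time stands still between calls to the robot, and variables do not carry over. Pictures are saved under pics/ and viewed, at most 10 in all, crops included, and the job is handed in when it is done.

Besides the shell and the picture viewer there is one more tool, called after ">>>" as name(argument=value, ...), one argument or row to a line, values as JSON. arm_command: Moves the arm, as the interface text tells. Shifts and turns lie within -1 to 1; 1 stands for 500 mm of shift or 2 rad of turn. Its arguments: {"type":"object","properties":{"targets":{"type":"array","items":{"type":"object","properties":{"x":{"type":"number","minimum":-1,"maximum":1},"y":{"type":"number","minimum":-1,"maximum":1},"z":{"type":"number","minimum":-1,"maximum":1},"rx":{"type":"number","minimum":-1,"maximum":1},"ry":{"type":"number","minimum":-1,"maximum":1},"rz":{"type":"number","minimum":-1,"maximum":1},"claw":{"type":"number"}}}},"squeeze":{"type":"number"}},"required":["targets"]}

```bash
mkdir -p pics; cat > h.py <<'E'
import numpy as np, cv2
from scipy.spatial.transform import Rotation as R
from plant import robot
def cloud(name):
    im,d=robot.read_camera(name); c=robot.get_calibration(name)
    K=np.array(c["intrinsics"]); o=np.array(c["orientation"])
    M=o if o.shape==(3,3) else R.from_rotvec(o).as_matrix() if o.size==3 else R.from_quat(o).as_matrix()
    v,u=np.mgrid[:400,:640]
    p=np.stack([(u-K[0,2])/K[0,0]*d,-(v-K[1,2])/K[1,1]*d,-d],-1)@M.T+np.array(c["origin"])
    p[d==0]=np.nan
    return im,d,p
def save(n,im): cv2.imwrite("pics/"+n,im[:,:,::-1])
E
python3 - <<'E'
from h import *
for n in("scene","side"):
    im,d,p=cloud(n); save(n+"0.png",im); np.savez("/tmp/"+n,im=im,p=p); print(robot.get_calibration(n),(d>0).mean())
s=robot.read_state();print(s)
E
```

```text
{'intrinsics': array([[446.52039867,   0.        , 319.66203413],
       [  0.        , 446.52039867, 200.81173832],
       [  0.        ,   0.        ,   1.        ]]), 'origin': array([ 0.46151496, -0.52232203,  0.9272801 ]), 'orientation': array([ 0.54885175, -0.07427525, -0.25858958])} 0.9961796875
{'intrinsics': array([[420.77061229,   0.        , 314.14029557],
       [  0.        , 420.77061229, 202.44191391],
       [  0.        ,   0.        ,   1.        ]]), 'origin': array([0.56937096, 0.76444421, 0.55134253]), 'orientation': array([ 0.03002448, -1.56603812, -2.69684742])} 0.9961171875
{'t': 0.1, 'q': array([-1.34842500e+00,  1.31128043e-01,  1.48915186e+00,  2.25872884e-05,
        1.52300470e+00, -8.53896819e-02]), 'dq': array([-0.00133284, -0.00231   , -0.00139058,  0.00025086,  0.00054121,
       -0.00082925]), 'joint_torque': array([ 8.33464583e-04, -5.61336851e+01, -4.93098414e+01,  7.70995463e-02,
        2.91285489e-02, -2.20610269e-05]), 'tool_pos': array([ 0.18168249, -0.57132015,  0.23167718]), 'orientation': array([-3.10280147e+00, -4.81263589e-01,  1.46452609e-04]), 'force': array([-0.81830396,  0.27212141, -0.58638375]), 'wrist_torque': array([-0.03587599, -0.01169623,  0.0269327 ]), 'gripper_force': 0.0, 'opening': 0.09279052784118737}
```

View pics/scene0.png

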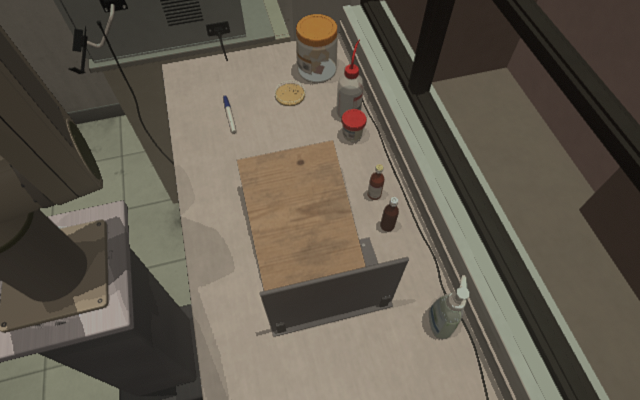

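View pics/side0.png

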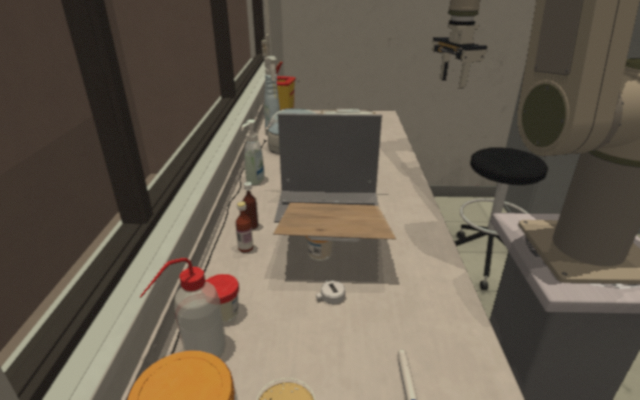

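The scene view shows the brown board with its raised end at (238,160)-(333,142), the foot end near (265,285)-(363,268), the panel below it, and bottles at (376,183) and (390,215). The side view shows the board's raised end at (275,235)-(393,236), the cup at (320,247) beneath it, and the panel behind.

```bash
cat > m.py <<'E'
from h import *
D=np.load("/tmp/scene.npz"); im,p=D["im"],D["p"]
hsv=cv2.cvtColor(im,cv2.COLOR_RGB2HSV)
m=np.zeros(im.shape[:2],np.uint8)
# plane of board from an inner region, then all points on the plane
q=p[180:250,265:325].reshape(-1,3); c=q.mean(0); n=np.linalg.svd(q-c,full_matrices=False)[2][2]; n*=np.sign(n[2])
on=(abs((p-c)@n)<.004); on[:130]=0; on[300:]=0; on[:,:225]=0; on[:,375:]=0
nl,lab,st,_=cv2.connectedComponentsWithStats(on.astype(np.uint8)); k=1+st[1:,4].argmax()
b=p[lab==k]; 
print("board n",n,"pitch",np.degrees(np.arccos(n[2])),"az",np.degrees(np.arctan2(n[1],n[0])))
cn=cv2.approxPolyDP(max(cv2.findContours((lab==k).astype(np.uint8),0,2)[0],key=cv2.contourArea),6,True)[:,0]
for u,v in cn: print((u,v),p[v,u].round(4))
# panel
s=np.load("/tmp/side.npz"); ps=s["p"]
q=ps[125:180,290:370].reshape(-1,3); pc=q.mean(0); pn=np.linalg.svd(q-pc,full_matrices=False)[2][2]; pn*=np.sign(pn[1])
print("panel c",pc,"n",pn)
on=(abs((ps-pc)@pn)<.006);on[:,:260]=0;on[:,400:]=0;on[200:]=0
a=ps[on]; t=np.array([pn[1],-pn[0],0]);t/=np.linalg.norm(t); w=(a-pc)@t
print("panel width ext",np.percentile(w,[.5,99.5]),"ztop",np.percentile(a[:,2],99.5), "centre",pc+t*(np.percentile(w,.5)+np.percentile(w,99.5))/2)
print("side board edge", [ps[v,u].round(4) for u,v in((280,234),(335,235),(388,235))])
for nm,r in(("A",(165,200,366,386)),("B",(197,232,380,400))):
    a=p[r[0]:r[1],r[2]:r[3]].reshape(-1,3); h=a[a[:,2]>.03]; print(nm,np.nanmedian(h,0),np.nanmax(h,0),np.nanmin(h,0))
a=ps[238:258,308:332].reshape(-1,3);a=a[(a[:,2]>.01)&(a[:,2]<.08)]; print("cup",np.nanmedian(a,0),np.nanmin(a,0),np.nanmax(a,0))
E
python3 m.py
```

```text
Traceback (most recent call last):
  File "m.py", line 6, in <module>
    q=p[180:250,265:325].reshape(-1,3); c=q.mean(0); n=np.linalg.svd(q-c,full_matrices=False)[2][2]; n*=np.sign(n[2])
                                                       ~~~~~~~~~~~~~^^^^^^^^^^^^^^^^^^^^^^^^^
numpy.linalg.LinAlgError: SVD did not converge
```

```bash
sed -i 's/reshape(-1,3); c=q/reshape(-1,3); q=q[~np.isnan(q[:,0])]; c=q/; s/reshape(-1,3); pc=q/reshape(-1,3); q=q[~np.isnan(q[:,0])]; pc=q/' m.py; python3 m.py
```

```text
board n [-0.02404315 -0.32741751  0.94457382] pitch 19.165570299572575 az -94.19984549597362
(np.int32(332), np.int32(140)) [0.666  0.1161 0.1119]
(np.int32(237), np.int32(159)) [0.4419 0.1209 0.11  ]
(np.int32(264), np.int32(290)) [ 0.4363 -0.1638  0.0122]
(np.int32(365), np.int32(266)) [ 0.6622 -0.1686  0.014 ]
panel c [ 0.56176562 -0.25005544  0.12264614] n [ 0.0173207   0.99984177 -0.00405273]
panel width ext [-0.13980385  0.13230976] ztop 0.22486141021472342 centre [ 0.55801914 -0.24999054  0.12264614]
side board edge [array([0.6542, 0.1168, 0.1134]), array([0.5521, 0.1169, 0.1127]), array([0.4524, 0.1048, 0.106 ])]
A [0.74088293 0.00436866 0.07474762] [0.76033323 0.02618025 0.11916319] [ 0.7275994  -0.00694125  0.03043638]
B [ 0.74221296 -0.08589473  0.07570629] [ 0.76269809 -0.06600676  0.11949207] [ 0.73002259 -0.09658789  0.03005506]
cup [0.58288719 0.0496575  0.03318021] [0.55755605 0.03439339 0.01030593] [0.60671193 0.05907552 0.05901423]
```

```bash
python3 - <<'E'
from h import *
p=np.load("/tmp/scene.npz")["p"].reshape(-1,3); p=np.vstack([p,np.load("/tmp/side.npz")["p"].reshape(-1,3)])
a=p[(p[:,2]>.03)&(p[:,1]>.14)&(p[:,1]<.6)&(p[:,0]>.3)&(p[:,0]<.85)&(p[:,2]<.4)]
g={}
for q in a: g.setdefault((round(q[0]/.06),round(q[1]/.06)),[]).append(q[2])
for k in sorted(g):
    if len(g[k])>8: print("x%.2f y%.2f n%d z%.2f"%(k[0]*.06,k[1]*.06,len(g[k]),max(g[k])),end=" | ")
print()
u=np.array([.0173,.9998,0]);z=np.array([0,0,1])
bx=.944*u+.329*z; n=-.329*u+.944*z
T=np.array([.554,.1185,.111])-.0015*n
print("bx",bx,"T",T)
for nm,phi,az in(("grasp",0,29),("mid",45,10),("end",91,-30)):
    Rr=R.from_rotvec(np.radians(phi)*np.array([.9998,-.0173,0])).as_matrix()
    M=Rr@np.stack([np.cross(n,-bx),n,-bx],1)
    for s in(0,20,40):
        E=(R.from_euler("ZY",[az,90+s],degrees=True).inv()*R.from_matrix(M)).as_euler("ZYZ",degrees=True); e=E.copy(); e[2]-=90
        print(nm,s,e.round(),"alt j4",(e[0]+180),"(j5 neg)")
    if phi==0:
        s0=R.from_rotvec(robot.read_state()["orientation"]); rv=(R.from_matrix(M)*s0.inv()).as_rotvec(); print("turn rad",rv,"units",rv/2,"target rv",R.from_matrix(M).as_rotvec())
E
```

```text
x0.48 y0.60 n33 z0.07 | x0.66 y0.42 n361 z0.15 | x0.66 y0.48 n849 z0.15 | x0.72 y0.18 n383 z0.07 | x0.72 y0.24 n653 z0.13 | x0.72 y0.30 n1454 z0.16 | x0.72 y0.42 n1888 z0.15 | x0.72 y0.48 n1854 z0.15 | x0.72 y0.54 n89 z0.15 | x0.78 y0.18 n304 z0.07 | x0.78 y0.24 n482 z0.15 | x0.78 y0.30 n2445 z0.20 | x0.78 y0.36 n116 z0.20 | x0.78 y0.42 n438 z0.15 | x0.78 y0.48 n881 z0.15 | x0.78 y0.54 n11 z0.15 | x0.84 y0.12 n200 z0.15 | x0.84 y0.18 n1366 z0.15 | x0.84 y0.24 n1580 z0.15 | x0.84 y0.30 n1844 z0.15 | x0.84 y0.36 n2331 z0.15 | x0.84 y0.42 n2447 z0.15 | x0.84 y0.48 n1457 z0.15 | x0.84 y0.54 n590 z0.26 | x0.84 y0.60 n65 z0.14 | 
bx [0.0163312 0.9438112 0.329    ] T [0.55400854 0.1189934  0.109584  ]
grasp 0 [ -68.  118. -259.] alt j4 111.91973114311023 (j5 neg)
grasp 20 [ -60.  109. -240.] alt j4 119.92155780677899 (j5 neg)
grasp 40 [ -56.   99. -222.] alt j4 124.18584041300673 (j5 neg)
turn rad [-1.22894827 -0.17959736 -0.28247383] units [-0.61447413 -0.08979868 -0.14123692] target rv [ 1.90609517 -0.01648979 -0.01171558]
mid 0 [ -25.   95. -260.] alt j4 154.62517871090867 (j5 neg)
mid 20 [ -26.   77. -251.] alt j4 153.9708905396639 (j5 neg)
mid 40 [ -30.   59. -241.] alt j4 150.11292406122334 (j5 neg)
end 0 [ 18. 100.  63.] alt j4 197.8453922989039 (j5 neg)
end 20 [18. 81. 56.] alt j4 197.83287904081624 (j5 neg)
end 40 [20. 62. 50.] alt j4 200.07787831925125 (j5 neg)
```

>>> arm_command(
  targets=[
    {"x":0.04,"y":0.05,"z":0.06},
    {"x":0.1,"y":0.11,"z":0.13},
    {"x":0.15,"y":0.17,"z":0.2},
    {"x":0.2,"y":0.22,"z":0.26},
    {"x":0.25,"y":0.28,"z":0.31},
    {"x":0.3,"y":0.34,"z":0.35},
    {"x":0.35,"y":0.4,"z":0.38},
    {"x":0.4,"y":0.46,"z":0.4},
    {"x":0.45,"y":0.52,"z":0.4},
    {"x":0.5,"y":0.58,"z":0.4},
  ],
)

```text
schema error: expected keys x, y, z, rx, ry, rz, claw
```

>>> arm_command(
  targets=[
    {"x":0.05,"y":0.05,"z":0.06,"rx":0,"ry":0,"rz":0,"claw":0},
    {"x":0.1,"y":0.11,"z":0.12,"rx":0,"ry":0,"rz":0,"claw":0},
    {"x":0.15,"y":0.17,"z":0.18,"rx":0,"ry":0,"rz":0,"claw":0},
    {"x":0.2,"y":0.22,"z":0.23,"rx":0,"ry":0,"rz":0,"claw":0},
    {"x":0.25,"y":0.28,"z":0.28,"rx":0,"ry":0,"rz":0,"claw":0},
    {"x":0.3,"y":0.34,"z":0.33,"rx":0,"ry":0,"rz":0,"claw":0},
    {"x":0.35,"y":0.4,"z":0.37,"rx":0,"ry":0,"rz":0,"claw":0},
    {"x":0.4,"y":0.46,"z":0.4,"rx":0,"ry":0,"rz":0,"claw":0},
    {"x":0.45,"y":0.52,"z":0.4,"rx":0,"ry":0,"rz":0,"claw":0},
    {"x":0.5,"y":0.58,"z":0.4,"rx":0,"ry":0,"rz":0,"claw":0},
  ],
)

```text
t: 0.93
tool_pos: [0.4164, -0.3002, 0.4325]
orientation: [3.102, 0.48, 0.003]
force: [0.8, -0.5, -0.4]
opening: 0.093
gripper_force: 0.0
```

>>> arm_command(
  targets=[
    {"x":0.02,"y":0.08,"z":0,"rx":-0.05,"ry":-0.007,"rz":-0.011,"claw":0},
    {"x":0.03,"y":0.16,"z":0,"rx":-0.11,"ry":-0.016,"rz":-0.025,"claw":0},
    {"x":0.04,"y":0.24,"z":0,"rx":-0.17,"ry":-0.025,"rz":-0.039,"claw":0},
    {"x":0.06,"y":0.32,"z":0,"rx":-0.23,"ry":-0.034,"rz":-0.053,"claw":0},
    {"x":0.08,"y":0.4,"z":0,"rx":-0.29,"ry":-0.042,"rz":-0.067,"claw":0},
    {"x":0.09,"y":0.48,"z":0,"rx":-0.35,"ry":-0.051,"rz":-0.08,"claw":0},
    {"x":0.1,"y":0.56,"z":0,"rx":-0.41,"ry":-0.06,"rz":-0.094,"claw":0},
    {"x":0.12,"y":0.64,"z":0,"rx":-0.47,"ry":-0.069,"rz":-0.108,"claw":0},
    {"x":0.13,"y":0.72,"z":0,"rx":-0.53,"ry":-0.077,"rz":-0.122,"claw":0},
    {"x":0.14,"y":0.78,"z":0,"rx":-0.58,"ry":-0.085,"rz":-0.133,"claw":0},
  ],
)

```text
t: 1.77
tool_pos: [0.4798, 0.0597, 0.4316]
orientation: [2.095, 0.047, -0.005]
force: [1.0, -1.5, 0.6]
opening: 0.0931
gripper_force: 0.0
```

```bash
python3 - <<'E'
from h import *
s=robot.read_state(); print(s["q"].round(3),s["tool_pos"],s["orientation"])
E
```

```text
[ 0.583  0.134  1.452 -0.963  2.044  1.867] [0.47984561 0.05965842 0.43157665] [ 2.09484559  0.0465525  -0.00479194]
```

>>> arm_command(
  targets=[
    {"x":0.02,"y":0.06,"z":-0.05,"rx":-0.034,"ry":-0.005,"rz":-0.008,"claw":0},
    {"x":0.04,"y":0.12,"z":-0.1,"rx":-0.034,"ry":-0.005,"rz":-0.008,"claw":0},
    {"x":0.06,"y":0.18,"z":-0.15,"rx":-0.034,"ry":-0.005,"rz":-0.008,"claw":0},
    {"x":0.08,"y":0.22,"z":-0.21,"rx":-0.034,"ry":-0.005,"rz":-0.008,"claw":0},
    {"x":0.1,"y":0.26,"z":-0.28,"rx":-0.034,"ry":-0.005,"rz":-0.008,"claw":0},
    {"x":0.108,"y":0.26,"z":-0.35,"rx":-0.034,"ry":-0.005,"rz":-0.008,"claw":0},
    {"x":0.108,"y":0.26,"z":-0.42,"rx":-0.034,"ry":-0.005,"rz":-0.008,"claw":0},
    {"x":0.108,"y":0.26,"z":-0.49,"rx":-0.034,"ry":-0.005,"rz":-0.008,"claw":0},
    {"x":0.108,"y":0.26,"z":-0.55,"rx":-0.034,"ry":-0.005,"rz":-0.008,"claw":0},
    {"x":0.108,"y":0.26,"z":-0.56,"rx":-0.034,"ry":-0.005,"rz":-0.008,"claw":0},
  ],
)

```text
t: 2.6
tool_pos: [0.5316, 0.1848, 0.1437]
orientation: [2.027, 0.031, -0.022]
force: [-0.7, -1.1, -2.0]
opening: 0.0926
gripper_force: 0.0
```

```bash
cat > g.py <<'E'
from h import *
u=np.array([.0173,.9998,0]);z=np.array([0,0,1])
bx=.944*u+.329*z; n=-.329*u+.944*z
M=np.stack([np.cross(n,-bx),n,-bx],1)
T=np.array([.554,.1185,.111])-.0015*n
def st():
    s=robot.read_state(); P=s["tool_pos"];Rt=R.from_rotvec(s["orientation"])
    return s,P,Rt
E
python3 - <<'E'
from g import *
im,_=robot.read_camera("wrist"); save("w1.png",im)
s,P,Rt=st(); print(s["q"].round(3),P,"turn left",(R.from_matrix(M)*Rt.inv()).as_rotvec()/2,"to T+12mm in units",(T-.012*bx-P)/.5,"standoff",(T+.1*bx-P)/.5)
E
```

```text
[ 0.696  0.762  1.223 -0.825  1.928  2.264] [0.53219485 0.18512876 0.14582819] turn left [-0.06081999 -0.01360404 -0.01398872] to T+12mm in units [ 0.04323542 -0.15492218 -0.08038438] standoff [ 0.04689361  0.05649152 -0.00668838]
```

View pics/w1.png

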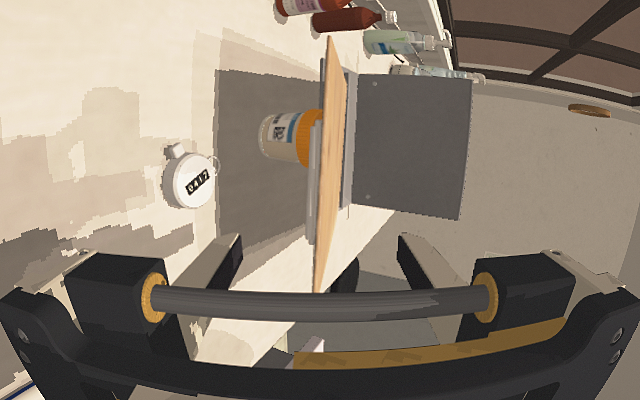

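The wrist view shows the board edge-on at column ~325, between the open fingers (tips near (225,250) and (415,250)), the clip at rows 125-240, the orange-lidded cup at (295,140) behind, and a stopwatch lying flat at (190,180).

>>> arm_command(
  targets=[
    {"x":0.02,"y":0.03,"z":0,"rx":-0.03,"ry":-0.007,"rz":-0.007,"claw":0},
    {"x":0.045,"y":0.05,"z":0,"rx":-0.061,"ry":-0.014,"rz":-0.014,"claw":0},
    {"x":0.045,"y":0.05,"z":0,"rx":-0.061,"ry":-0.014,"rz":-0.014,"claw":0},
    {"x":0.045,"y":0.05,"z":0,"rx":-0.061,"ry":-0.014,"rz":-0.014,"claw":0},
  ],
)

```text
t: 2.98
tool_pos: [0.5568, 0.212, 0.1498]
orientation: [1.91, -0.02, -0.004]
force: [-0.0, -0.9, 0.5]
opening: 0.093
gripper_force: 0.0
```

```bash
python3 - <<'E'
from g import *
c=robot.get_calibration("wrist"); im,d=robot.read_camera("wrist"); np.savez("/tmp/wrist",im=im,d=d,**c)
s,P,Rt=st(); print(s["t"],s["q"].round(3),P,"turn left",(R.from_matrix(M)*Rt.inv()).as_rotvec()/2,"to T-12mm in units",(T-.012*bx-P)/.5)
# board edge points from wrist depth
K=c["intrinsics"];v,uu=np.mgrid[:400,:640]; X=(uu-K[0,2])/K[0,0];Y=(v-K[1,2])/K[1,1]; r=np.hypot(X,Y)+1e-9
ray=np.stack([np.sin(r)*X/r,-np.sin(r)*Y/r,-np.cos(r)],-1); 
p=(ray*(d/np.cos(r))[...,None])@R.from_rotvec(c["orientation"]).as_matrix().T+c["origin"]
hsv=cv2.cvtColor(im,cv2.COLOR_RGB2HSV); 
for row in (100,130,160,180,200,220,240,260,280):
    for col in range(290,350):
        q=p[row,col]
        if d[row,col]>0 and abs(q[1]-.117)<.012 and .09<q[2]<.13: print(row,col,q.round(4),im[row,col]); 
E
```

```text
3.0333 [ 0.714  0.936  1.018 -0.912  2.044  2.259] [0.55704676 0.21199016 0.15134602] turn left [-0.00298588  0.00463632 -0.00047463] to T-12mm in units [-0.00646839 -0.20864498 -0.09142004]
100 312 [0.644  0.1167 0.1131] [123 103  84]
100 313 [0.644  0.1175 0.1143] [145 112  81]
100 314 [0.644  0.1171 0.115 ] [202 156 114]
100 315 [0.644  0.1149 0.1151] [228 190 144]
130 310 [0.6188 0.107  0.1073] [110 103  97]
130 311 [0.6195 0.1178 0.1123] [116 103  89]
130 312 [0.6194 0.1162 0.1126] [132 106  81]
130 313 [0.6194 0.1174 0.1139] [175 136 100]
130 314 [0.6195 0.1182 0.115 ] [219 172 127]
130 315 [0.6194 0.1158 0.115 ] [236 207 164]
160 301 [0.5936 0.1135 0.1011] [137 121 106]
160 302 [0.5944 0.1183 0.104 ] [143 135 125]
160 303 [0.5942 0.1167 0.1043] [149 139 126]
160 304 [0.5944 0.1181 0.1058] [163 149 139]
160 305 [0.5941 0.116  0.1058] [156 145 135]
160 306 [0.5942 0.1162 0.1068] [149 137 126]
160 307 [0.5942 0.1162 0.1077] [146 133 122]
160 308 [0.5941 0.1155 0.1083] [139 126 112]
160 309 [0.5941 0.1153 0.1091] [141 131 121]
160 310 [0.5938 0.1131 0.1091] [126 119 111]
160 311 [
[... 2347 characters left out ...]
181 0.1066] [147 134 122]
240 308 [0.522  0.1168 0.1071] [141 131 118]
240 309 [0.5222 0.117  0.1081] [138 130 120]
240 310 [0.5211 0.1143 0.108 ] [156 146 136]
240 311 [0.5238 0.1197 0.1111] [146 127 108]
240 312 [0.5232 0.1183 0.1115] [167 131  98]
240 313 [0.5236 0.1187 0.1126] [201 156 114]
240 314 [0.5232 0.1177 0.1132] [217 169 122]
260 311 [0.5041 0.1203 0.1109] [110  94  78]
260 312 [0.504  0.1199 0.1117] [144 112  81]
260 313 [0.5036 0.1189 0.1122] [201 156 115]
260 314 [0.5036 0.1187 0.1132] [228 190 145]
280 309 [0.4756 0.1101 0.1041] [196 174 152]
280 312 [0.4832 0.121  0.1116] [160 125  88]
280 313 [0.4828 0.1199 0.1122] [216 166 123]
280 314 [0.4819 0.1183 0.1125] [234 197 147]
```

>>> arm_command(
  targets=[
    {"x":-0.002,"y":-0.01,"z":-0.024,"rx":0,"ry":0.004,"rz":0,"claw":0},
    {"x":-0.002,"y":-0.04,"z":-0.036,"rx":0,"ry":0.004,"rz":0,"claw":0},
    {"x":-0.002,"y":-0.07,"z":-0.047,"rx":0,"ry":0.004,"rz":0,"claw":0},
    {"x":-0.002,"y":-0.1,"z":-0.057,"rx":0,"ry":0.004,"rz":0,"claw":0},
    {"x":-0.002,"y":-0.13,"z":-0.068,"rx":0,"ry":0.004,"rz":0,"claw":0},
    {"x":-0.002,"y":-0.16,"z":-0.078,"rx":0,"ry":0.004,"rz":0,"claw":0},
    {"x":-0.002,"y":-0.19,"z":-0.089,"rx":0,"ry":0.004,"rz":0,"claw":0},
    {"x":-0.002,"y":-0.21,"z":-0.096,"rx":0,"ry":0.004,"rz":0,"claw":0},
    {"x":-0.002,"y":-0.21,"z":-0.096,"rx":0,"ry":0.004,"rz":0,"claw":0},
    {"x":-0.002,"y":-0.21,"z":-0.096,"rx":0,"ry":0.004,"rz":0,"claw":0},
  ],
)

```text
t: 3.87
tool_pos: [0.5557, 0.1062, 0.1035]
orientation: [1.912, -0.018, -0.011]
force: [0.5, 0.3, 0.5]
opening: 0.093
gripper_force: 0.0
```

```bash
python3 - <<'E'
from g import *
im,_=robot.read_camera("side"); save("s2.png",cv2.resize(im[150:330,230:500],None,fx=2.5,fy=2.5))
s,P,Rt=st(); print(s["t"],s["q"].round(3),P,"turn left",(R.from_matrix(M)*Rt.inv()).as_rotvec()/2,"left units",(np.array([.5558,.1072,.1035])-P)/.5,s["force"])
E
```

```text
3.9167 [ 0.604  0.842  1.272 -0.932  1.871  2.326] [0.55594704 0.1069437  0.10352586] turn left [-0.00288816  0.00090271 -0.00032853] left units [-2.94079722e-04  5.12606610e-04 -5.17133154e-05] [-0.27292137  0.54549594 -1.14685867]
```

View pics/s2.png

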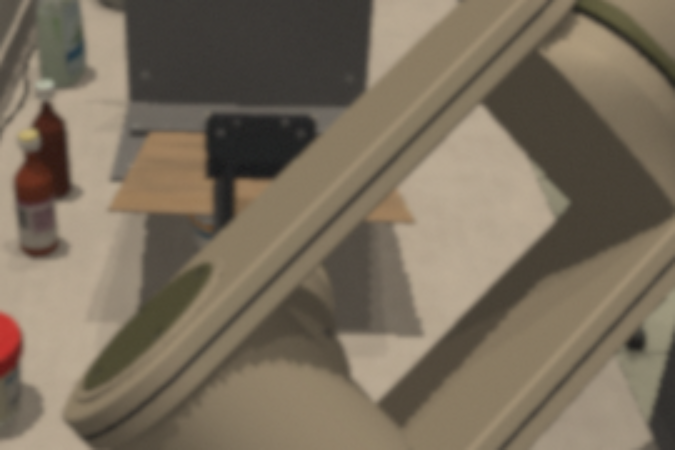

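The arm reaches in over the clip end at (260,190), with the board undisturbed and the bottles standing at left. Closing now.

>>> arm_command(
  targets=[
    {"x":0,"y":0,"z":0,"rx":0,"ry":0,"rz":0,"claw":130},
    {"x":0,"y":0,"z":0,"rx":0,"ry":0,"rz":0,"claw":190},
    {"x":0,"y":0,"z":0,"rx":0,"ry":0,"rz":0,"claw":255},
    {"x":0,"y":0,"z":0,"rx":0,"ry":0,"rz":0,"claw":255},
    {"x":0,"y":0,"z":0,"rx":0,"ry":0,"rz":0,"claw":255},
    {"x":0,"y":0,"z":0,"rx":0,"ry":0,"rz":0,"claw":255},
    {"x":0,"y":0,"z":0,"rx":0,"ry":0,"rz":0,"claw":255},
    {"x":0,"y":0,"z":0,"rx":0,"ry":0,"rz":0,"claw":255},
    {"x":0,"y":0,"z":0,"rx":0,"ry":0,"rz":0,"claw":255},
    {"x":0,"y":0,"z":0,"rx":0,"ry":0,"rz":0,"claw":255},
  ],
  squeeze=40,
)

```text
t: 4.75
tool_pos: [0.5557, 0.1066, 0.1024]
orientation: [1.91, -0.016, -0.011]
force: [0.3, 0.1, -0.8]
opening: 0.0309
gripper_force: 0.0
```

```bash
cat > arc.py <<'E'
from g import *
import sys
# foot pivot: slack moves the foot away from the rib/up a little (m)
ax=np.array([.9998,-.0173,0])
C=np.array([.556,.1185,.1128]); bx2=np.cos(np.radians(19.9))*u+np.sin(np.radians(19.9))*z
F=C-.31*bx2; print("foot",F)
P=np.array([float(v) for v in sys.argv[1:4]]) if len(sys.argv)>1 else st()[1]
for phi in range(0,96,5):
    d=R.from_rotvec(np.radians(phi)*ax).apply(P-F)+F-P
    print(phi,(d/.5).round(3),"rx",round(np.radians(phi)/2,3),"ry",round(-.0173*np.radians(phi)/2,4))
E
python3 arc.py; python3 -c "
from g import *
s,P,_=st();print(P,s['force'],s['opening'],s['gripper_force'])"
```

```text
foot [ 0.55095723 -0.17293102  0.00728234]
0 [ 0. -0.  0.] rx 0.0 ry -0.0
5 [-0.    -0.019  0.048] rx 0.044 ry -0.0008
10 [-0.001 -0.042  0.094] rx 0.087 ry -0.0015
15 [-0.001 -0.068  0.138] rx 0.131 ry -0.0023
20 [-0.002 -0.099  0.18 ] rx 0.175 ry -0.003
25 [-0.002 -0.133  0.218] rx 0.218 ry -0.0038
30 [-0.003 -0.17   0.254] rx 0.262 ry -0.0045
35 [-0.004 -0.21   0.286] rx 0.305 ry -0.0053
40 [-0.004 -0.253  0.315] rx 0.349 ry -0.006
45 [-0.005 -0.298  0.34 ] rx 0.393 ry -0.0068
50 [-0.006 -0.345  0.36 ] rx 0.436 ry -0.0075
55 [-0.007 -0.394  0.377] rx 0.48 ry -0.0083
60 [-0.008 -0.444  0.389] rx 0.524 ry -0.0091
65 [-0.009 -0.495  0.397] rx 0.567 ry -0.0098
70 [-0.009 -0.546  0.4  ] rx 0.611 ry -0.0106
75 [-0.01  -0.598  0.399] rx 0.654 ry -0.0113
80 [-0.011 -0.649  0.393] rx 0.698 ry -0.0121
85 [-0.012 -0.7    0.383] rx 0.742 ry -0.0128
90 [-0.013 -0.749  0.369] rx 0.785 ry -0.0136
95 [-0.014 -0.797  0.35 ] rx 0.829 ry -0.0143
[0.55570569 0.10657805 0.1023767 ] [ 0.29255626  0.12635092 -0.81180036] 0.030886116361260613 0.0
```

Fingers still closing (31 mm); a few more rows.

>>> arm_command(
  targets=[
    {"x":0,"y":0,"z":0,"rx":0,"ry":0,"rz":0,"claw":255},
    {"x":0,"y":0,"z":0,"rx":0,"ry":0,"rz":0,"claw":255},
    {"x":0,"y":0,"z":0,"rx":0,"ry":0,"rz":0,"claw":255},
    {"x":0,"y":0,"z":0,"rx":0,"ry":0,"rz":0,"claw":255},
    {"x":0,"y":0,"z":0,"rx":0,"ry":0,"rz":0,"claw":255},
    {"x":0,"y":0,"z":0,"rx":0,"ry":0,"rz":0,"claw":255},
  ],
)

```text
t: 5.25
tool_pos: [0.5558, 0.1066, 0.1026]
orientation: [1.91, -0.016, -0.011]
force: [-0.0, -0.9, 1.0]
opening: 0.0115
gripper_force: 39.9
```

>>> arm_command(
  targets=[
    {"x":0,"y":-0.011,"z":0.029,"rx":0.026,"ry":0,"rz":0,"claw":255},
    {"x":0,"y":-0.0235,"z":0.0575,"rx":0.052,"ry":-0.001,"rz":0,"claw":255},
    {"x":-0.001,"y":-0.037,"z":0.085,"rx":0.079,"ry":-0.001,"rz":0,"claw":255},
    {"x":-0.001,"y":-0.052,"z":0.112,"rx":0.105,"ry":-0.002,"rz":0,"claw":255},
    {"x":-0.001,"y":-0.068,"z":0.138,"rx":0.131,"ry":-0.002,"rz":0,"claw":255},
    {"x":-0.002,"y":-0.086,"z":0.163,"rx":0.157,"ry":-0.003,"rz":0,"claw":255},
    {"x":-0.002,"y":-0.105,"z":0.188,"rx":0.183,"ry":-0.003,"rz":0,"claw":255},
    {"x":-0.002,"y":-0.126,"z":0.211,"rx":0.209,"ry":-0.004,"rz":0,"claw":255},
    {"x":-0.003,"y":-0.147,"z":0.233,"rx":0.236,"ry":-0.004,"rz":0,"claw":255},
    {"x":-0.003,"y":-0.17,"z":0.254,"rx":0.262,"ry":-0.0045,"rz":0,"claw":255},
  ],
)

```text
t: 6.08
tool_pos: [0.5538, 0.0217, 0.2295]
orientation: [2.438, -0.019, -0.007]
force: [-0.8, -1.8, -3.7]
opening: 0.0117
gripper_force: 40.0
```

```bash
cat > foot.py <<'E'
from g import *
s,P,Rt=st()
T0=np.array([.5558,.1066,.1026]); R0=R.from_rotvec([1.91,-.016,-.011]); F=np.array([.55096,-.17293,.00728])
dr=(Rt*R0.inv()); print("q",s["q"].round(2),"P",P.round(4),"turned deg",np.degrees(dr.as_rotvec()).round(2),"foot if rigid",(P+dr.apply(F-T0)).round(4),"f",s["force"].round(1),"tq",s["wrist_torque"].round(2),s["opening"].round(4),s["gripper_force"])
E
python3 foot.py
```

```text
Traceback (most recent call last):
  File "foot.py", line 4, in <module>
    dr=(Rt*R0.inv()); print("q",s["q"].round(2),"P",P.round(4),"turned deg",np.degrees(dr.as_rotvec()).round(2),"foot if rigid",(P+dr.apply(F-T0)).round(4),"f",s["force"].round(1),"tq",s["wrist_torque"].round(2),s["opening"].round(4),s["gripper_force"])
                                                                                                                                                                                                                    ^^^^^^^^^^^^^^^^^^
AttributeError: 'float' object has no attribute 'round'
```

>>> arm_command(
  targets=[
    {"x":0,"y":-0.024,"z":0.02,"rx":0.026,"ry":0,"rz":0,"claw":255},
    {"x":-0.001,"y":-0.0485,"z":0.038,"rx":0.052,"ry":-0.001,"rz":0,"claw":255},
    {"x":-0.001,"y":-0.074,"z":0.055,"rx":0.079,"ry":-0.001,"rz":0,"claw":255},
    {"x":-0.002,"y":-0.101,"z":0.071,"rx":0.105,"ry":-0.002,"rz":0,"claw":255},
    {"x":-0.002,"y":-0.128,"z":0.086,"rx":0.131,"ry":-0.002,"rz":0,"claw":255},
    {"x":-0.003,"y":-0.156,"z":0.098,"rx":0.157,"ry":-0.003,"rz":0,"claw":255},
    {"x":-0.003,"y":-0.185,"z":0.11,"rx":0.183,"ry":-0.003,"rz":0,"claw":255},
    {"x":-0.004,"y":-0.214,"z":0.12,"rx":0.209,"ry":-0.004,"rz":0,"claw":255},
    {"x":-0.004,"y":-0.244,"z":0.128,"rx":0.236,"ry":-0.004,"rz":0,"claw":255},
    {"x":-0.005,"y":-0.274,"z":0.135,"rx":0.262,"ry":-0.0045,"rz":0,"claw":255},
  ],
)

```text
t: 6.92
tool_pos: [0.5515, -0.1157, 0.2969]
orientation: [2.962, -0.024, -0.0]
force: [0.5, 0.1, -3.6]
opening: 0.0116
gripper_force: 39.9
```

```bash
sed -i 's/s\["opening"\].round(4)/s["opening"]/' foot.py; python3 foot.py; python3 - <<'E'
from h import *
im,_=robot.read_camera("side"); im2,_=robot.read_camera("scene"); a=im[60:330,200:480]; b=im2[130:380,210:420]
save("s3.png",np.hstack([cv2.resize(a,(400,400)),cv2.resize(b,(400,400))]))
E
```

```text
q [-0.18 -0.01  1.53 -0.18  1.59  1.4 ] P [ 0.5515 -0.1157  0.2969] turned deg [ 6.026e+01 -1.040e+00  6.000e-02] foot if rigid [ 0.5507 -0.1715  0.0069] f [ 0.5  0.1 -3.6] tq [0.36 0.04 0.  ] 0.011637814944175295 39.93775427341461
```

View pics/s3.png

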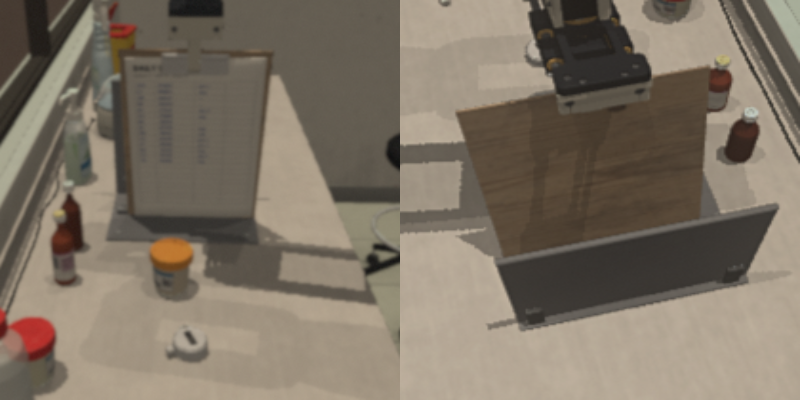

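Side view: the board stands nearly upright with the sheet facing out, foot on the base at (190,215); cup (170,265) and bottles stand in place. Scene view: board and panel look parallel.

```bash
cat > pl.py <<'E'
from g import *
im,d,p=cloud("side")
def plane(sel):
    q=p[sel]; 
    for _ in range(3):
        c=q.mean(0); nn=np.linalg.svd(q-c,full_matrices=False)[2][2]; nn*=np.sign(nn[1]); q=q[abs((q-c)@nn)<.006]
    return c,nn,q
w=(p[...,0]>.47)&(p[...,0]<.63)&(p[...,2]>.03)&(p[...,2]<.25)&(p[...,1]>-.24)&(p[...,1]<-.06)
c,nn,q=plane(w); print("board c",c.round(4),"n",nn.round(4),"tilt deg",np.degrees(np.arcsin(nn[2])).round(2),"yaw",np.degrees(np.arctan2(nn[0],nn[1])).round(2))
for zz in(.006,.016,.224): print("face y at x=.55,z",zz, (c[1]-((.55-c[0])*nn[0]+(zz-c[2])*nn[2])/nn[1]).round(4))
on=abs((p-c)@nn)<.006
for zz in(.05,.15,.2):
    x=p[on&(abs(p[...,2]-zz)<.01)][:,0]; x=x[(x>.4)&(x<.72)]; print("x ext",zz,np.percentile(x,[1,99]).round(4))
zz=p[on&(abs(p[...,0]-.5)<.01)][:,2]; print("lowest z on board plane",np.percentile(zz,[1,99]))
E
python3 pl.py
```

```text
board c [ 0.5497 -0.1457  0.1478] n [ 0.0289  0.9839 -0.1762] tilt deg -10.15 yaw 1.68
face y at x=.55,z 0.006 -0.1711
face y at x=.55,z 0.016 -0.1693
face y at x=.55,z 0.224 -0.132
x ext 0.05 [0.4387 0.6624]
x ext 0.15 [0.4388 0.6608]
x ext 0.2 [0.439  0.6609]
lowest z on board plane [0.0076247  0.31230374]
```

>>> arm_command(
  targets=[
    {"x":0,"y":-0.0295,"z":0.0055,"rx":0.026,"ry":0,"rz":0,"claw":255},
    {"x":-0.001,"y":-0.059,"z":0.0085,"rx":0.052,"ry":-0.001,"rz":0.001,"claw":255},
    {"x":-0.001,"y":-0.089,"z":0.0105,"rx":0.079,"ry":-0.001,"rz":0.001,"claw":255},
    {"x":-0.002,"y":-0.119,"z":0.011,"rx":0.105,"ry":-0.002,"rz":0.002,"claw":255},
    {"x":-0.002,"y":-0.149,"z":0.01,"rx":0.131,"ry":-0.002,"rz":0.002,"claw":255},
    {"x":-0.003,"y":-0.1785,"z":0.007,"rx":0.157,"ry":-0.003,"rz":0.003,"claw":255},
    {"x":-0.003,"y":-0.2085,"z":0.002,"rx":0.183,"ry":-0.003,"rz":0.004,"claw":255},
    {"x":-0.004,"y":-0.239,"z":-0.004,"rx":0.209,"ry":-0.004,"rz":0.004,"claw":255},
    {"x":-0.004,"y":-0.239,"z":-0.004,"rx":0.209,"ry":-0.004,"rz":0.004,"claw":255},
  ],
)

```text
t: 7.82
tool_pos: [0.5501, -0.2376, 0.2945]
orientation: [-2.906, 0.018, -0.008]
force: [2.8, 0.4, 5.8]
opening: 0.0118
gripper_force: 40.0
```

```bash
sed -i 's/>-.24)/>-.265)/' pl.py; python3 foot.py; python3 pl.py
```

```text
q [-0.61  0.21  1.3   0.2   1.75  0.99] P [ 0.5501 -0.2376  0.2945] turned deg [84.06 -1.4   0.34] foot if rigid [ 0.5518 -0.1717  0.0066] f [2.8 0.4 5.8] tq [ 0.52 -0.18 -0.18] 0.011787567296551938 39.98839795589447
board c [ 0.5496 -0.2011  0.1435] n [0.0298 0.9706 0.2387] tilt deg 13.81 yaw 1.76
face y at x=.55,z 0.006 -0.1673
face y at x=.55,z 0.016 -0.1698
face y at x=.55,z 0.224 -0.221
x ext 0.05 [0.4386 0.6614]
x ext 0.15 [0.4376 0.6603]
x ext 0.2 [0.4375 0.6613]
lowest z on board plane [0.00747087 0.30669252]
```

>>> arm_command(
  targets=[
    {"x":0,"y":-0.01,"z":-0.001,"rx":0.009,"ry":0,"rz":0.001,"claw":255},
    {"x":0,"y":-0.02,"z":-0.004,"rx":0.018,"ry":0,"rz":0.002,"claw":255},
    {"x":0,"y":-0.03,"z":-0.007,"rx":0.026,"ry":0,"rz":0.003,"claw":255},
    {"x":0,"y":-0.04,"z":-0.01,"rx":0.035,"ry":-0.001,"rz":0.004,"claw":255},
    {"x":-0.001,"y":-0.05,"z":-0.013,"rx":0.044,"ry":-0.001,"rz":0.005,"claw":255},
    {"x":-0.001,"y":-0.059,"z":-0.016,"rx":0.052,"ry":-0.001,"rz":0.006,"claw":255},
    {"x":-0.001,"y":-0.059,"z":-0.016,"rx":0.052,"ry":-0.001,"rz":0.006,"claw":255},
    {"x":-0.001,"y":-0.059,"z":-0.016,"rx":0.052,"ry":-0.001,"rz":0.006,"claw":255},
  ],
)

```text
t: 8.53
tool_pos: [0.5492, -0.2649, 0.2866]
orientation: [-2.801, -0.002, -0.006]
force: [3.2, -0.0, 1.0]
opening: 0.0116
gripper_force: 40.0
```

```bash
python3 foot.py; python3 pl.py;python3 - <<'E'
from h import *
im,_=robot.read_camera("side"); im2,_=robot.read_camera("scene"); a=im[60:330,200:480]; b=im2[130:380,210:420]
save("s4.png",np.hstack([cv2.resize(a,(400,400)),cv2.resize(b,(400,400))]))
E
```

```text
q [-0.69  0.31  1.22  0.27  1.82  0.92] P [ 0.5492 -0.2649  0.2866] turned deg [90.06 -0.91  1.01] foot if rigid [ 0.5502 -0.1693  0.0071] f [ 3.2 -0.   1. ] tq [ 0.29 -0.34 -0.43] 0.01163794071986444 40.01620888710022
board c [ 0.5494 -0.2138  0.142 ] n [0.0188 0.9413 0.3371] tilt deg 19.7 yaw 1.15
face y at x=.55,z 0.006 -0.1651
face y at x=.55,z 0.016 -0.1687
face y at x=.55,z 0.224 -0.2432
x ext 0.05 [0.4381 0.6593]
x ext 0.15 [0.4385 0.6594]
x ext 0.2 [0.4361 0.6605]
lowest z on board plane [0.00663792 0.29719949]
```

View pics/s4.png

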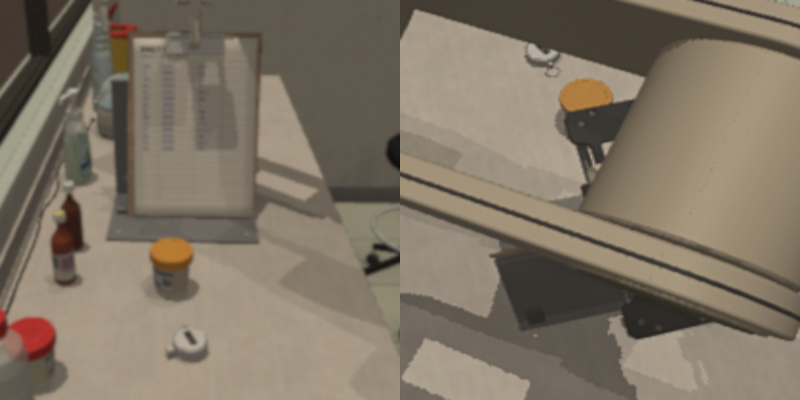

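>>> arm_command(
  targets=[
    {"x":0,"y":0,"z":0.004,"rx":0,"ry":0,"rz":0,"claw":255},
    {"x":0,"y":0,"z":0.008,"rx":0,"ry":0,"rz":0,"claw":255},
    {"x":0.004,"y":0,"z":0.008,"rx":0,"ry":0,"rz":0,"claw":255},
    {"x":0.009,"y":-0.002,"z":0.008,"rx":0,"ry":0,"rz":0,"claw":255},
    {"x":0.015,"y":-0.004,"z":0.008,"rx":0,"ry":0,"rz":0,"claw":255},
    {"x":0.015,"y":-0.004,"z":0.008,"rx":0,"ry":0,"rz":0,"claw":255},
    {"x":0.015,"y":-0.004,"z":0.004,"rx":0,"ry":0,"rz":0,"claw":255},
    {"x":0.015,"y":-0.004,"z":0.001,"rx":0,"ry":0,"rz":0,"claw":255},
    {"x":0.015,"y":-0.004,"z":0,"rx":0,"ry":0,"rz":0,"claw":255},
    {"x":0.015,"y":-0.004,"z":0,"rx":0,"ry":0,"rz":0,"claw":255},
  ],
)

```text
t: 9.52
tool_pos: [0.5568, -0.2659, 0.287]
orientation: [-2.802, -0.004, -0.007]
force: [0.2, 4.9, -2.1]
opening: 0.0118
gripper_force: 40.1
```

```bash
python3 foot.py; python3 pl.py
```

```text
q [-0.68  0.33  1.2   0.27  1.82  0.92] P [ 0.5568 -0.2659  0.287 ] turned deg [90.03 -0.87  1.08] foot if rigid [ 0.5578 -0.1704  0.0075] f [ 0.2  4.9 -2.1] tq [ 0.71  0.17 -0.37] 0.01179134873811864 40.1017427444458
board c [ 0.5495 -0.2147  0.1421] n [0.0253 0.9418 0.3352] tilt deg 19.58 yaw 1.54
face y at x=.55,z 0.006 -0.1663
face y at x=.55,z 0.016 -0.1699
face y at x=.55,z 0.224 -0.2439
x ext 0.05 [0.4442 0.6683]
x ext 0.15 [0.4437 0.6686]
x ext 0.2 [0.4434 0.6683]
lowest z on board plane [0.00675358 0.29800235]
```

>>> arm_command(
  targets=[
    {"x":0,"y":0.001,"z":-0.002,"rx":0,"ry":0,"rz":0,"claw":255},
    {"x":0,"y":0.002,"z":-0.002,"rx":0,"ry":0,"rz":0,"claw":255},
    {"x":0,"y":0.002,"z":-0.002,"rx":0,"ry":0,"rz":0,"claw":215},
    {"x":0,"y":0.002,"z":-0.002,"rx":0,"ry":0,"rz":0,"claw":205},
    {"x":0,"y":0.002,"z":-0.002,"rx":0,"ry":0,"rz":0,"claw":190},
    {"x":0,"y":0.002,"z":-0.002,"rx":0,"ry":0,"rz":0,"claw":170},
    {"x":0,"y":0.002,"z":-0.002,"rx":0,"ry":0,"rz":0,"claw":150},
    {"x":0,"y":0.002,"z":-0.002,"rx":0,"ry":0,"rz":0,"claw":140},
    {"x":0,"y":0.002,"z":-0.002,"rx":0,"ry":0,"rz":0,"claw":140},
    {"x":0,"y":0.002,"z":-0.002,"rx":0,"ry":0,"rz":0,"claw":140},
  ],
)

```text
t: 10.4
tool_pos: [0.5567, -0.2654, 0.2858]
orientation: [-2.802, -0.004, -0.006]
force: [-0.0, 1.2, -0.4]
opening: 0.0417
gripper_force: 0.0
```

```bash
python3 foot.py; python3 pl.py
```

```text
q [-0.68  0.33  1.2   0.27  1.82  0.92] P [ 0.5567 -0.2654  0.2858] turned deg [89.99 -0.87  1.06] foot if rigid [ 0.5577 -0.1701  0.0063] f [-0.   1.2 -0.4] tq [-0.12  0.04 -0.05] 0.041664565133259 0.0
board c [ 0.5494 -0.2148  0.1423] n [0.0253 0.9419 0.335 ] tilt deg 19.58 yaw 1.54
face y at x=.55,z 0.006 -0.1664
face y at x=.55,z 0.016 -0.1699
face y at x=.55,z 0.224 -0.2439
x ext 0.05 [0.4452 0.6688]
x ext 0.15 [0.4437 0.6672]
x ext 0.2 [0.4452 0.6683]
lowest z on board plane [0.00726094 0.29635543]
```

>>> arm_command(
  targets=[
    {"x":0,"y":-0.007,"z":0.02,"rx":0,"ry":0,"rz":0,"claw":140},
    {"x":0,"y":-0.014,"z":0.04,"rx":0,"ry":0,"rz":0,"claw":140},
    {"x":0,"y":-0.021,"z":0.06,"rx":0,"ry":0,"rz":0,"claw":140},
    {"x":0,"y":-0.029,"z":0.08,"rx":0,"ry":0,"rz":0,"claw":140},
    {"x":0,"y":-0.04,"z":0.11,"rx":0,"ry":0,"rz":0,"claw":140},
    {"x":0,"y":-0.053,"z":0.15,"rx":0,"ry":0,"rz":0,"claw":140},
    {"x":0,"y":-0.067,"z":0.19,"rx":0,"ry":0,"rz":0,"claw":140},
    {"x":0,"y":-0.085,"z":0.24,"rx":0,"ry":0,"rz":0,"claw":140},
    {"x":0,"y":-0.1,"z":0.28,"rx":0,"ry":0,"rz":0,"claw":140},
    {"x":0,"y":-0.1,"z":0.28,"rx":0,"ry":0,"rz":0,"claw":140},
  ],
)

```text
t: 11.28
tool_pos: [0.5568, -0.3173, 0.4323]
orientation: [-2.808, -0.004, -0.016]
force: [-0.6, -0.5, 0.2]
opening: 0.0419
gripper_force: 0.0
```

```bash
python3 foot.py; python3 pl.py;python3 - <<'E'
from h import *
im,d,ps=cloud("side"); save("s5.png",cv2.resize(im[50:330,190:490],(750,600)))
q=ps[130:185,278:400].reshape(-1,3); q=q[(abs(q[:,1]+.25)<.008)&(q[:,2]>.03)&(q[:,2]<.21)]
if len(q)>50: f=np.polyfit(q[:,0],q[:,1],1); print("panel slope deg",np.degrees(np.arctan(-f[0])),len(q),q[:,0].min(),q[:,0].max())
E
```

```text
q [-0.74  0.45  0.79  0.29  2.11  0.95] P [ 0.5568 -0.3173  0.4323] turned deg [89.65 -1.21  1.29] foot if rigid [ 0.5597 -0.2237  0.1521] f [-0.6 -0.5  0.2] tq [-0.14 -0.   -0.05] 0.04190848338711139 0.0
board c [ 0.5495 -0.2147  0.1421] n [0.0258 0.9419 0.335 ] tilt deg 19.57 yaw 1.57
face y at x=.55,z 0.006 -0.1663
face y at x=.55,z 0.016 -0.1699
face y at x=.55,z 0.224 -0.2439
x ext 0.05 [0.4441 0.6672]
x ext 0.15 [0.4435 0.6672]
x ext 0.2 [0.4447 0.668 ]
lowest z on board plane [0.00739671 0.29652071]
panel slope deg 0.9798893939393046 441 0.43284775861980707 0.6928302084894647
```

View pics/s5.png

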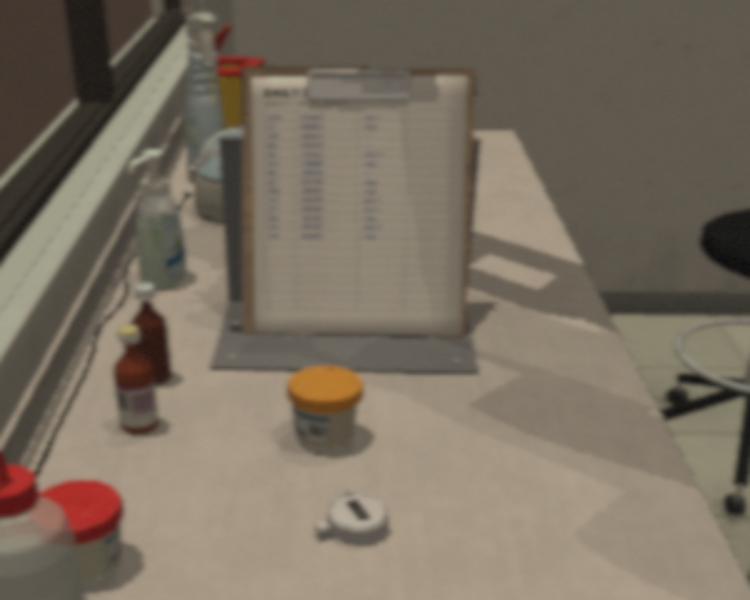

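The board leans on the panel with the sheet facing out, its foot on the base at (360,335). The cup (325,410) and both bottles stand where they were, and the gripper is clear.

```bash
python3 -c "
from plant import robot
print(robot.close_job())"
```

```text
the job is handed in; nothing more can be done
None
```

The clipboard now leans back against the panel, square to within about 0.6°, sheet facing out and foot on the base about 7 mm in front of the rib; the cup and both bottles still stand where they were, and the job is handed in (about 11 s of the 48 s used).

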